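# Lay the lamp body down onto the padded stop

## Robot

A 6-joint arm with a two-finger parallel gripper is mounted at the origin on the work surface. World frame = base frame: x ahead of the robot, y to its left, z up, the work surface at z = 0. Lengths are in m, angles in rad, forces in N, time in s.
With the tool pointing down it reaches from about 0.375 to 0.975 m from the base axis. Payload 3.8 kg.
Tool frame: the origin (TCP) lies at the centre of the arm's flange, where the gripper is bolted on; the fingertips stand 173 mm ahead of it and the grasp point (between the pads) lies 155 mm ahead of it; z points along the fingers, y is the line along which they close (so a half turn about z gives the same grasp; the last joint's range is limited). The gripper opens to 85 mm and grips with 20 to 120 N. Pads are 22 mm wide; open, the fingers measure 114 mm over their backs; the gripper's body (76 mm by 85 mm) begins 54 mm behind the grasp point. The pads swing forward as they close: fully open they stand 13 mm farther back than shut.
Start: joints at [1.076, 0.264, 1.604, -0, 1.274, -0.037], TCP at [0.298, 0.605, 0.405] pointing down, gripper open.
Joint ranges: [-2.63, 2.63], [-0.94, 2.18], [0.31, 2.57], [-1.31, 4.45], [0, 2.66], [-2.55, 2.55]. Speed limits (rad/s): [2.57, 2.57, 3.14, 3.14, 3.14, 3.14].

## Interface

Orientations are given as a rotation vector (axis times angle).
In Python, from station import bot gives the robot as it stands. Calls block until the motion is done:
- bot.movep(position, orientation): joint-space move of the TCP to a pose.
- bot.move_straight(position, rot=None, v=0.15, max_force=None): straight line of the TCP; rot=None keeps the orientation; v is the mean speed in m/s. With max_force (N) it stops when the force on the tool has changed by that much, and returns True; else False.
- bot.move_joints(angles): joint-space move.
- bot.move_gripper(opening, newtons=None): finger opening in m; newtons is the grip in N (None keeps the last); returns when the fingers have stopped.
- bot.hold(seconds).
- bot.inverse_kinematics(position, orientation): joint angles nearest the present ones, or None.
- bot.snapshot(name): name is "side" or "top"; returns (picture, depth): 400x640x3 uint8, red, green, blue; 400x640 float32, m along the optical axis (not along the pixel's ray), 0 where there is no reading.
- bot.camera_params(name): a dict with "fovy" (degrees; the focal length in pixels is half the picture's height over the tangent of half this angle, whatever the lens; pixels are square), "cx", "cy" (the principal point, pixels), "R" (3x3) and "t" (3): a world point X has camera coordinates R X + t. Camera axes: x right, y down, z forward; pixel columns grow to the right and rows downward; lengths in m; the calibration is good to about 2 mm. A picture is of the moment at which its call begins. camera_params takes no time and is no camera call.
A pose or a line that the arm cannot do raises bot.MotionError and nothing moves.
- bot.sign_off(): hands the job in; it is judged then, once.
Trained networks look in the newest picture that a camera, given by its name, has taken for a name from the list of things; names that differ only in an ending like _2 or _b are one class to them, and where a whole thing is asked for, a point or a joint stands for the part that bears it (a point fixed in the world has none). Each returns a list of dicts, best first, with "score" (0 to 1); they miss things now and then, are a little off and sometimes report something else, mostly with a low value. They report only what shows in the picture. A call takes as long as a camera call.
- bot.boxes_of(camera, thing): "location" ([x, y, z] in m, in world coordinates, good to about 4 mm: the middle of the surface that is visible of it).
- bot.masks_of(camera, thing): "mask" (400x640 bool, what is visible of it).
Readings, each from a call of its own:
- bot.get_time(): time.
- bot.get_joints(): joint angles.
- bot.get_joint_vel(): joint speeds.
- bot.get_joint_efforts(): joint torques, N m.
- bot.get_tool_pos(): TCP position.
- bot.get_eef_rot(): TCP orientation.
- bot.get_force(): force on the tool from outside, world axes, zero at the start.
- bot.get_torque(): the same for the moment, N m.
- bot.get_grip_width(): finger opening in m.
- bot.get_gripper_force(): force on a finger pad.
Only numpy, scipy, OpenCV 4.12 (cv2) and the standard library are available. Lean on these libraries where they do the work, as an engineer would, in place of code of your own. Each camera call takes 0.05 s, during which the arm holds its last target. There are 200 camera calls.

## Task

Tip the standing brass lamp over, pivoting on the edge of its square foot, until its thin column lies on the padded stop, and leave it resting there. Keep the fingers loosely around it as it goes over and lower it gently all the way, never letting it drop; touch it only lightly and do not pinch, lift or carry it, and leave the other things on the bench alone.

Things in the scene. Friction and masses are not known exactly. Their poses are not given: they have to be found in the camera images.
- lamp: Brass lamp body, upright, 240 mm tall, 0.5 to 0.9 kg, bottom-heavy. Square foot 80 x 80 x 22 mm; collar 30 mm wide up to 32 mm; column 18 mm in diameter up to 190 mm; lampholder cylinder 34 mm in diameter from there to the top, with a 37 mm trim ring at its lower end. Origin: centre of the foot's underside; z up along the lamp; +y towards the stop (within 7 degrees), the way it must fall.
- toe (a point): Middle of the lower foot edge facing the stop: 40 mm from the lamp's origin along its +y. The lamp pivots on this edge, which stays on the bench. Leaning under about 39 degrees it rights itself; beyond that it falls by itself.
- holder (a point): Centre of the lampholder, on the lamp's axis 215 mm above its underside. With the column on the stop the lamp leans 77 to 80 degrees from vertical and the lampholder overhangs beyond the stop, its underside about 60 mm above the bench.
- stop: Padded stop fixed to the bench, 54 mm high: wooden base 150 x 70 x 6 mm, block 110 x 36 mm, half-round black rubber pad (radius 14 mm) along its top. Long side along its x; origin: centre of its underside. The lamp stands 140 to 165 mm away on its -y side and falls along its +y. Nothing stands beyond it where the lampholder comes down.
- pad_top (a point): Middle of the top line of the rubber pad, 54 mm above the bench.
- jar: Bystander: clear jar of parts, 60 mm in diameter, 80 mm high. Origin: centre of its underside. 115 mm or more to one side (stop +x) of the work.
- spotlight: Bystander: small black spotlight head standing on its rim, 64 mm in diameter, 90 mm high, beside the stop on its -x side, 125 mm or more from its centre. Origin: centre of its underside.
- collar: Bystander: small brass fitting, a disc 50 mm in diameter and 12 mm thick with a 24 mm stub on it, 47 mm high in all, 115 mm or more to the -x side of the stop's centre line, level with the lamp. Origin: centre of its underside.

How it is judged:
At the end, for the whole second after the job is handed in: The lamp lies at rest on the padded stop: leaning 69 to 86 degrees from vertical towards the stop, its weight on the pad, the pivot edge of its foot still on the bench (within 12 mm), the lampholder more than 40 mm beyond the stop's centre line and above 50 mm height (angle between lamp's own z axis and vertical between 1.2 and 1.5 rad and contact force between lamp and stop above 0.3 N and height (world z) of toe below 0.012 m and y of holder in the frame of stop above 0.04 m and z of holder in the frame of stop above 0.05 m and linear speed of lamp below 0.02 m/s and angular speed of lamp below 0.1 rad/s); the robot touches nothing.
It fails at once if the lamp drops or swings (turns faster than 2 rad/s) (angular speed of lamp above 2 rad/s).
It fails at once if the lamp is pinched or pushed hard (finger force over 15 N) (contact force between the fingers and lamp above 15 N).
It fails at once if the lamp is lifted (pivot edge of its foot more than 20 mm above the bench) (height (world z) of toe above 0.02 m).
It fails at once if the jar, spotlight or fitting is disturbed (moved more than 15 mm) (distance of any of jar, spotlight, collar from where it was at the start of the episode above 0.015 m).
It also fails if it takes over 51 s, if anything falls off the work surface, if the arm or the gripper's body presses on something with over 40 N, if the wrist force passes 120 N, or if a joint passes its speed limit or range.

## Working session

There is one attempt and no reset: what is moved stays moved. The work goes in short steps, each a Python script; the robot and the scene stay as the last script left them, time stands still between calls to the robot, and variables do not carry over. Pictures are saved under pics/ and viewed, at most 10 in all, crops included, and the job is handed in when it is done.

```bash
mkdir -p pics; cat > h.py <<'E'
import numpy as np, cv2
from station import bot
def cloud(cam, depth):
    p=bot.camera_params(cam); h,w=depth.shape
    f=h/2/np.tan(np.radians(p["fovy"])/2)
    v,u=np.mgrid[:h,:w]
    c=np.stack([(u-p["cx"])/f*depth,(v-p["cy"])/f*depth,depth],-1)
    return (c-np.array(p["t"]))@np.array(p["R"])
E
python3 - <<'E'
from h import *
np.set_printoptions(precision=4,suppress=True)
for c in ["side","top"]:
    im,d=bot.snapshot(c); cv2.imwrite(f"pics/{c}0.png",im[:,:,::-1]); P=cloud(c,d)
    np.savez(f"{c}0.npz",P=P,d=d)
    for n in ["lamp","stop","jar","spotlight","collar"]:
        for m in bot.masks_of(c,n)[:2]:
            k=m["mask"]&(d>0); q=P[k]; v,u=np.nonzero(m["mask"])
            print(c,n,round(m["score"],2),k.sum(),"px",u.mean().round(),v.mean().round(),"med",np.median(q,0),"min",np.percentile(q,2,0),"max",np.percentile(q,98,0))
    print(bot.camera_params(c)["t"])
print(bot.get_time(), bot.get_tool_pos(), bot.get_eef_rot())
E
```

```text
side lamp 0.81 2898 px 334.0 257.0 med [ 0.5113 -0.07    0.0241] min [ 0.4758 -0.1062  0.0066] max [ 0.5551 -0.0232  0.2409]
side stop 0.9 1924 px 292.0 227.0 med [0.5426 0.0843 0.0222] min [0.4847 0.0561 0.0023] max [0.6126 0.1354 0.0543]
side jar 0.72 868 px 357.0 204.0 med [0.6678 0.0148 0.0613] min [ 0.6504 -0.0003  0.0066] max [0.6994 0.0491 0.0815]
side jar 0.29 644 px 257.0 311.0 med [ 0.3722 -0.0197  0.0128] min [ 0.3529 -0.0359  0.0032] max [0.3986 0.0044 0.048 ]
side spotlight 0.67 970 px 222.0 224.0 med [0.4352 0.1807 0.0393] min [ 0.4114  0.1644 -0.0007] max [0.4653 0.2485 0.0898]
side collar 0.85 694 px 257.0 311.0 med [ 0.3727 -0.0197  0.0126] min [ 0.3527 -0.0363 -0.    ] max [0.4    0.0059 0.048 ]
[-0.3917  0.3835  0.5253]
top lamp 0.69 1573 px 362.0 218.0 med [ 0.5129 -0.0547  0.0233] min [ 0.4801 -0.0943  0.0194] max [ 0.5593 -0.0213  0.2419]
top stop 0.66 2479 px 284.0 199.0 med [0.5557 0.0924 0.0081] min [0.488  0.0542 0.003 ] max [0.6299 0.1376 0.0551]
top jar 0.88 848 px 317.0 135.0 med [0.6721 0.0274 0.0795] min [0.6519 0.0025 0.0141] max [0.7034 0.0523 0.0826]
top spotlight 0.92 802 px 233.0 255.0 med [0.4443 0.1857 0.0523] min [0.4165 0.1643 0.0103] max [0.4707 0.2141 0.0907]
top collar 0.93 511 px 336.0 290.0 med [ 0.3793 -0.0119  0.0129] min [ 0.3557 -0.0341  0.0089] max [0.4005 0.0094 0.0493]
[0.0162 0.5592 0.8107]
0.6 [0.2984 0.6055 0.4047] [-0.713  -3.0596 -0.0001]
```

```bash
python3 - <<'E'
from h import *
np.set_printoptions(precision=4,suppress=True)
T=np.load("top0.npz")["P"].reshape(-1,3); S=np.load("side0.npz")["P"].reshape(-1,3)
for nm,Q in (("top",T),("side",S)):
    def rect(n,c,r,z0,z1):
        k=(abs(Q[:,2]-(z0+z1)/2)<(z1-z0)/2)&(np.hypot(Q[:,0]-c[0],Q[:,1]-c[1])<r)
        print(nm,n,k.sum(),cv2.minAreaRect(Q[k,:2].astype(np.float32)*1000),Q[k].mean(0))
    rect("foot",(.517,-.058),.07,.018,.026)
    rect("holdertop",(.517,-.058),.07,.234,.25)
    rect("pad",(.557,.095),.09,.05,.06)
    rect("padw",(.557,.095),.09,.042,.06)
    rect("base",(.557,.095),.09,.004,.008)
    rect("jar",(.673,.027),.05,.075,.09)
    rect("spot",(.444,.187),.05,.08,.095)
    rect("coll",(.379,-.012),.05,.008,.06)
a=cv2.imread("pics/side0.png");b=cv2.imread("pics/top0.png")
cv2.imwrite("pics/both.png",cv2.resize(np.hstack([a[100:400,120:520],b[60:360,120:520]]),(800,300)))
E
```

```text
top foot 1054 ((520.1947021484375, -63.105987548828125), (79.9762191772461, 80.10591888427734), 74.32780456542969) [ 0.5141 -0.0555  0.0222]
top holdertop 408 ((520.10009765625, -62.40785217285156), (32.677669525146484, 32.62371063232422), 1.9502261877059937) [ 0.5198 -0.0625  0.2403]
top pad 542 ((558.2608032226562, 96.19645690917969), (22.068330764770508, 109.21092224121094), 76.01805877685547) [0.5584 0.096  0.053 ]
top padw 809 ((558.514892578125, 95.80828857421875), (33.676307678222656, 109.7955093383789), 76.94535064697266) [0.5582 0.0952 0.051 ]
top base 1118 ((555.2422485351562, 89.92098236083984), (124.61769104003906, 162.4998321533203), 58.45024871826172) [0.5543 0.094  0.006 ]
top jar 598 ((680.0789794921875, 28.358768463134766), (50.595375061035156, 51.340267181396484), 0.6042835116386414) [0.6803 0.0287 0.0802]
top spot 87 ((443.9783020019531, 194.34872436523438), (17.330608367919922, 16.177873611450195), 89.91596984863281) [0.4435 0.1937 0.089 ]
top coll 511 ((378.0078125, -12.382707595825195), (49.103660583496094, 47.56056213378906), 1.142386794090271) [ 0.379  -0.0123
[... 422 characters left out ...]
0.0526]
side padw 568 ((556.0526733398438, 93.12543487548828), (28.852798461914062, 110.52999877929688), 75.27027893066406) [0.5537 0.0922 0.0502]
side base 619 ((556.5426025390625, 95.78197479248047), (71.40345764160156, 150.322998046875), 74.90336608886719) [0.5353 0.0864 0.0058]
side jar 366 ((679.2625732421875, 28.148696899414062), (53.52330780029297, 50.00281524658203), 63.556129455566406) [0.6781 0.0273 0.0795]
side spot 75 ((442.0101623535156, 194.40740966796875), (17.086048126220703, 16.88620948791504), 50.66544723510742) [0.4411 0.1928 0.0877]
side coll 617 ((375.7621765136719, -14.147842407226562), (45.00209045410156, 49.35711669921875), 67.19554901123047) [ 0.3742 -0.0168  0.0235]
```

View pics/both.png

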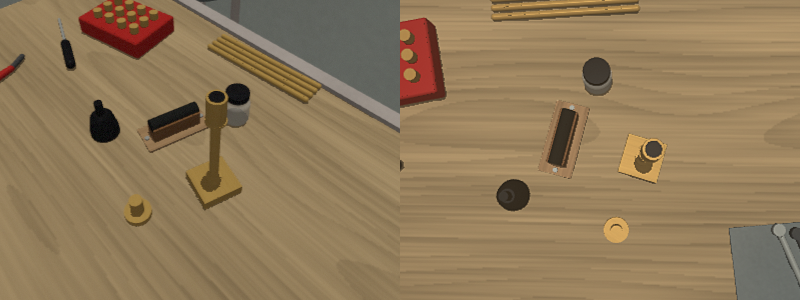

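```bash
cat >> h.py <<'E'
from scipy.spatial.transform import Rotation as Rn
A=np.radians(74.3); F=np.array([np.cos(A),np.sin(A),0]); U=np.array([0,0,1.]); SX=np.cross(F,U)
TOE=np.array([.5195,-.0628,0])+.04*F
def pose(th,zl=.207,b=90,sg=1,dn=0.):
    th=np.radians(th); b=np.radians(b)
    a=U*np.cos(th)+F*np.sin(th); n=F*np.cos(th)-U*np.sin(th)
    tz=SX*np.cos(b)-a*np.sin(b); ty=sg*n
    p=TOE-(.04-dn)*n+zl*a-.155*tz
    return p,Rn.from_matrix(np.c_[np.cross(ty,tz),ty,tz]).as_rotvec()
E
python3 - <<'E'
from h import *
np.set_printoptions(precision=2,suppress=True)
for sg in (1,-1):
  for b in (90,75,60,45):
    print(sg,b)
    for th in (0,20,40,60,79.5):
        q=bot.inverse_kinematics(*pose(th,b=b,sg=sg)); print("  ",th,pose(th,b=b,sg=sg)[0],None if q is None else np.array(q))
    q=bot.inverse_kinematics(*pose(79.5,zl=.30,b=b,sg=sg)); print("  out",None if q is None else np.array(q))
E
```

```text
1 90
   0 [ 0.52 -0.06  0.36] [-0.17  0.01  1.97 -0.    1.16 -1.46]
   20 [0.55 0.06 0.35] [ 0.16  0.13  1.87 -0.33  1.3  -1.02]
   40 [0.58 0.17 0.3 ] [ 0.39  0.38  1.73 -0.53  1.52 -0.75]
   60 [0.61 0.26 0.22] [ 0.52  0.67  1.56 -0.66  1.75 -0.6 ]
   79.5 [0.62 0.31 0.11] [ 0.59  0.98  1.38 -0.77  1.98 -0.53]
  out [ 0.65  1.06  1.16 -0.76  2.11 -0.59]
1 75
   0 [ 0.48 -0.05  0.36] [-0.15 -0.15  2.14 -0.04  0.89 -1.42]
   20 [0.51 0.07 0.35] [ 0.22 -0.    2.04 -0.49  1.08 -0.89]
   40 [0.55 0.18 0.3 ] [ 0.46  0.27  1.89 -0.71  1.34 -0.63]
   60 [0.57 0.26 0.21] [ 0.6   0.59  1.72 -0.83  1.6  -0.52]
   79.5 [0.58 0.32 0.1 ] [ 0.66  0.9   1.55 -0.92  1.83 -0.5 ]
  out [ 0.73  0.98  1.34 -0.9   1.94 -0.58]
1 60
   0 [ 0.44 -0.04  0.34] [-0.12 -0.29  2.32 -0.14  0.6  -1.32]
   20 [0.48 0.07 0.33] [ 0.29 -0.11  2.21 -0.73  0.88 -0.67]
   40 [0.51 0.18 0.29] [ 0.54  0.18  2.06 -0.93  1.2  -0.46]
   60 [0.53 0.26 0.21] [ 0.67  0.51  1.89 -1.02  1.46 -0.41]
   79.5 [0.54 0.31 0.1 ] [ 0.73  0.83  1.72 -1.09  1.69 -0.43]
  out [ 0.79  0.9   1.52 -1.06  1.79 -0.53]
1 45
   0 [ 0.41 -0.03  0.
[... 605 characters left out ...]
11] None
  out None
-1 75
   0 [ 0.48 -0.05  0.36] [-0.15 -0.15  2.14 -0.04  0.89  1.72]
   20 [0.51 0.07 0.35] [ 0.22 -0.    2.04 -0.49  1.08  2.25]
   40 [0.55 0.18 0.3 ] [ 0.46  0.27  1.89 -0.71  1.34  2.51]
   60 [0.57 0.26 0.21] None
   79.5 [0.58 0.32 0.1 ] None
  out None
-1 60
   0 [ 0.44 -0.04  0.34] [-0.12 -0.29  2.32 -0.14  0.6   1.82]
   20 [0.48 0.07 0.33] [ 0.29 -0.11  2.21 -0.73  0.88  2.47]
   40 [0.51 0.18 0.29] None
   60 [0.53 0.26 0.21] None
   79.5 [0.54 0.31 0.1 ] None
  out None
-1 45
   0 [ 0.41 -0.03  0.32] [-0.08 -0.39  2.49 -0.47  0.3   2.16]
   20 [0.44 0.07 0.31] None
   40 [0.47 0.17 0.27] None
   60 [0.49 0.25 0.19] None
   79.5 [0.51 0.3  0.1 ] None
  out None
```

```bash
python3 - <<'E'
from h import *
p,r=pose(0); up=p+[0,0,.10]
bot.movep(up,r); bot.move_gripper(.047,20)
print("stopped",bot.move_straight(p,v=.08,max_force=4))
print(bot.get_time(),bot.get_tool_pos()-p,bot.get_grip_width(),bot.get_force())
im=[bot.snapshot(c)[0] for c in("side","top")]
cv2.imwrite("pics/g.png",np.hstack([cv2.resize(im[0][130:330,230:430],(400,400)),cv2.resize(im[1][130:330,230:430],(400,400))])[:,:,::-1])
E
```

```text
stopped False
4.975 [ 3.01752166e-04 -3.52714766e-05  7.26301295e-04] 0.047021690019118254 [ 0.03785022 -0.25386386  0.05811159]
```

View pics/g.png

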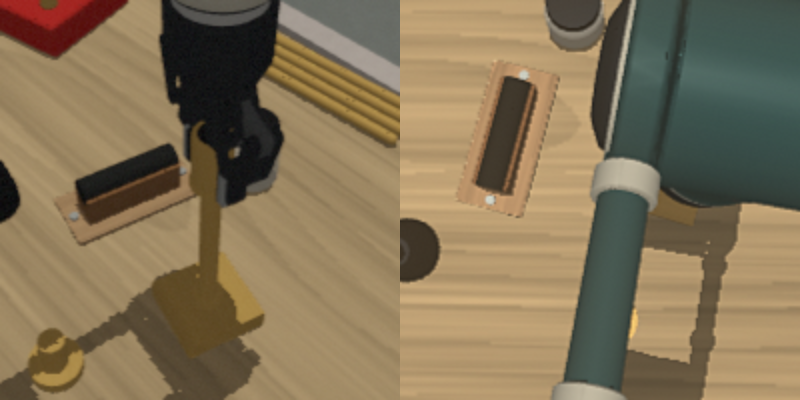

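The side view shows the holder (205,150) between the fingers, with the rear finger at (235,175) and the stop ahead at (125,190). The top view is blocked by the arm. I'll start the tilt.

```bash
python3 - <<'E'
from h import *
np.set_printoptions(precision=2,suppress=True)
for th in range(4,33,4):
    p,r=pose(th)
    s=bot.move_straight(p,rot=r,v=.06,max_force=10)
    print(th,s,np.array(bot.get_force()),round(bot.get_gripper_force(),2))
    if s: break
print(bot.get_time())
im,d=bot.snapshot("side"); cv2.imwrite("pics/t1.png",cv2.resize(im[130:330,200:440],(720,600))[:,:,::-1])
E
```

```text
4 False [ 0.28 -1.14 -0.2 ] 0.51
8 False [-0.83 -1.23  0.68] 0.49
12 False [ 0.72 -0.66  1.03] 0.38
16 False [-0.78 -0.43  0.09] 0.29
20 False [-0.24 -0.38 -0.84] 0.23
24 False [-0.38 -0.01  0.12] 0.19
28 False [-0.54 -0.8  -0.43] 0.15
32 False [-0.04 -0.82  0.42] 0.1
9.675
```

View pics/t1.png

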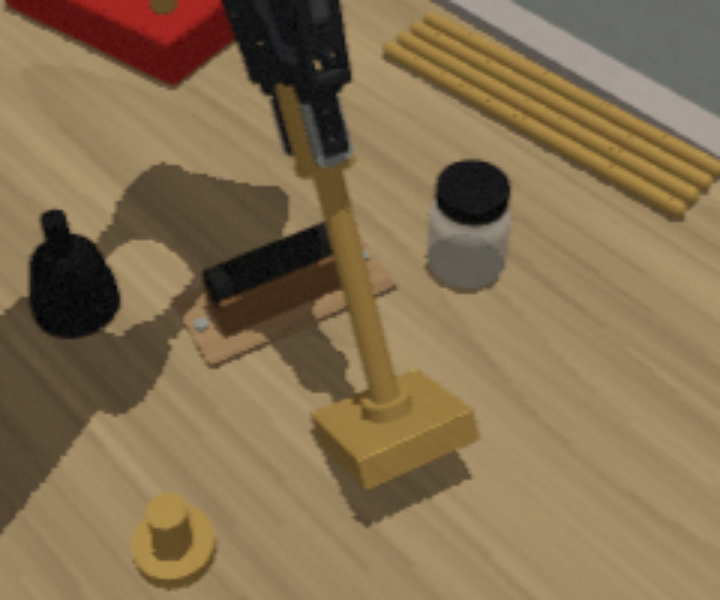

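The lamp at (340,250) leans about 30° toward the stop. Its foot edge is on the bench and both fingers are around the holder. I'll go slowly through the balance point and stop short to check.

```bash
python3 - <<'E'
from h import *
np.set_printoptions(precision=2,suppress=True)
for th in list(range(34,47,2))+list(range(50,71,4)):
    p,r=pose(th)
    s=bot.move_straight(p,rot=r,v=.035 if th<47 else .05,max_force=10)
    print(th,s,np.array(bot.get_force()),round(bot.get_gripper_force(),2))
    if s: break
print(bot.get_time())
im,d=bot.snapshot("side"); cv2.imwrite("pics/t2.png",cv2.resize(im[130:330,200:440],(720,600))[:,:,::-1])
E
```

```text
34 False [ 0.08 -0.89 -0.14] 0.08
36 False [-0.44 -0.77 -0.01] 0.06
38 False [-0.84 -0.01 -0.41] 0.04
40 False [ 0.6  -0.06 -0.67] 0.0
42 False [-0.36  0.37 -1.14] 0.11
44 False [-0.33 -0.01 -0.35] 0.09
46 False [ 0.03 -0.1  -0.52] 0.12
50 False [ 0.36  0.2  -0.17] 0.18
54 False [ 0.66 -0.63 -0.21] 0.23
58 False [ 0.94  0.12 -0.07] 0.29
62 False [ 0.23 -0.02 -1.17] 0.34
66 False [-0.02 -0.68 -1.27] 0.4
70 False [-0.93 -0.04 -2.14] 0.45
17.2917
```

View pics/t2.png

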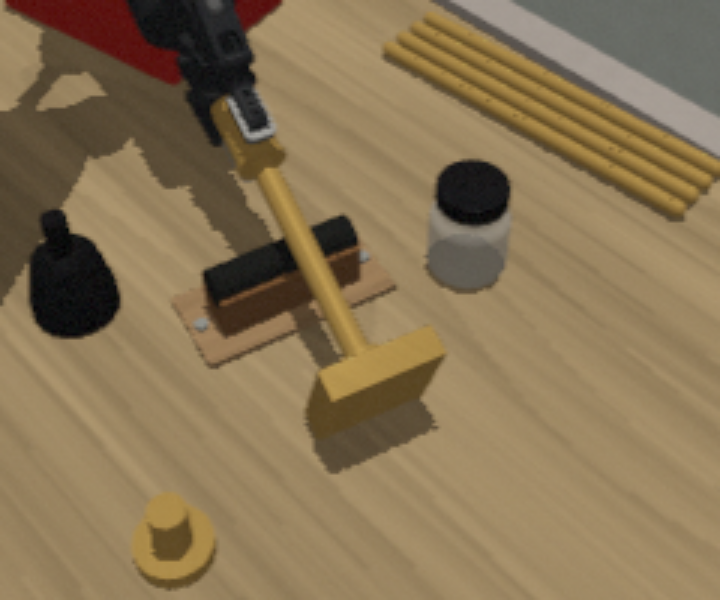

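The lamp leans about 70° and rests on the lower finger; the column at (300,250) is just above the pad. Next I lower it until the pad force vanishes.

```bash
python3 - <<'E'
from h import *
np.set_printoptions(precision=2,suppress=True)
n=0
for th in np.arange(71,82.1,1):
    p,r=pose(th)
    s=bot.move_straight(p,rot=r,v=.025,max_force=8)
    g=bot.get_gripper_force()
    print(th,s,np.array(bot.get_force()),round(g,2))
    n=n+1 if g<.02 else 0
    if s or n>=1: break
print(bot.get_time())
im,d=bot.snapshot("side"); cv2.imwrite("pics/t3.png",cv2.resize(im[130:330,200:440],(720,600))[:,:,::-1])
E
```

```text
71.0 False [-0.28 -0.2  -0.61] 0.44
72.0 False [-0.34 -0.46 -1.21] 0.46
73.0 False [ 0.92 -0.58 -0.67] 0.48
74.0 False [ 0.34 -0.37 -1.06] 0.49
75.0 False [ 0.62  0.04 -1.01] 0.5
76.0 False [ 0.21 -1.16 -0.95] 0.51
77.0 False [ 0.48 -0.08 -1.3 ] 0.52
78.0 False [-0.54 -0.64 -0.44] 0.38
79.0 False [-0.28 -0.46 -0.61] 0.0
21.0167
```

View pics/t3.png

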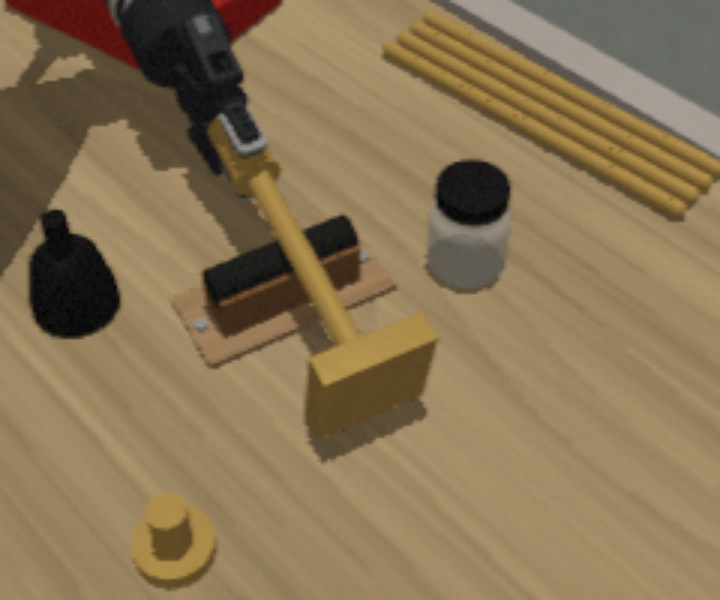

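The column now lies on the pad at (300,240) and the finger carries no load. I'll open a little and withdraw along the lamp's axis.

```bash
python3 - <<'E'
from h import *
np.set_printoptions(precision=3,suppress=True)
bot.move_gripper(.062)
p,r=pose(79,zl=.30); print(bot.move_straight(p,rot=r,v=.05,max_force=6))
print(bot.move_straight(p+[0,.03,.08],v=.08,max_force=6)); bot.hold(.3)
print(bot.get_time(),bot.get_tool_pos(),bot.get_force())
im,d=bot.snapshot("side"); P=cloud("side",d)
m=bot.masks_of("side","lamp")[0]; q=P[m["mask"]&(d>0)]; print(m["score"],q.min(0),q.max(0))
cv2.imwrite("pics/t4.png",cv2.resize(im[80:330,180:480],(720,600))[:,:,::-1])
E
```

```text
False
False
24.8917 [0.649 0.428 0.206] [ 0.101 -0.953  0.712]
0.73 [ 0.487 -0.048 -0.002] [0.63  0.198 0.099]
```

View pics/t4.png

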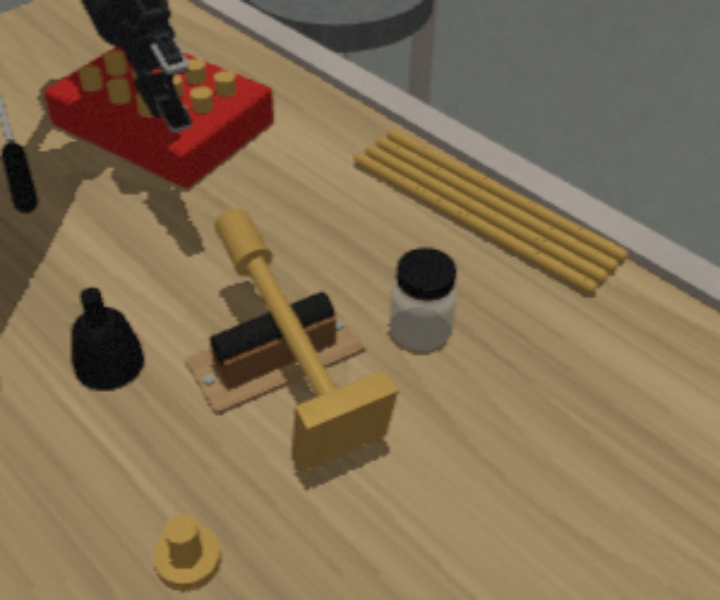

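The lamp rests on the pad at (290,325) with the lampholder overhanging at (243,240). The gripper is clear at (170,100) and the bystanders haven't moved. I'll lift clear and hand in.

```bash
python3 - <<'E'
from h import *
bot.move_straight(np.array(bot.get_tool_pos())+[0,0,.08],v=.1); bot.hold(.5)
print(bot.get_force(),bot.get_time(),bot.sign_off())
E
```

```text
the job is handed in; nothing more can be done
[ 0.19472696 -0.12692399 -0.04061656] 26.4417 None
```

The lamp was tipped over on its foot edge and lowered gently to rest on the padded stop at about 79° lean, with the gripper withdrawn clear; the job was handed in at 26.4 s, and no verdict came back.

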